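Point out the glaze that matches the sample tile

ROBOT

A 7-joint arm with a two-finger parallel gripper is mounted at the origin on a cart in front of the work surface, level with it; the furniture and walls round the work are solid. World frame = base frame: x ahead of the robot, y to its left, z up, the work surface at z = 0. Lengths are in m, angles in degrees, forces in N, time in s.
With the tool pointing down it reaches from about 0.425 to 0.875 m from the base axis. Payload 4.7 kg.
Tool frame: the origin (TCP) lies between the finger pads; the fingertips stand 8 mm ahead of it and the grasp point (between the pads) lies 11 mm behind it; z points along the fingers, y is the line along which they close (so a half turn about z gives the same grasp; the last joint's range is limited). The gripper opens to 87 mm and grips with 3 to 60 N. Pads are 19 mm wide; open, the fingers measure 117 mm over their backs; the gripper's body (75 mm by 190 mm) begins 51 mm behind the grasp point.
Start: joints at [-75.224, 18.392, -4.016, 83.108, 1.295, 78.541, -3.26], TCP at [0.157, 0.631, 0.231] pointing down, gripper open.
Joint ranges: [-163.93, 163.93], [-17.29, 119.83], [-79.2, 71.16], [3.27, 140.29], [-89.18, 269.18], [5.43, 117.66], [-154.24, 154.24]. Speed limits (degrees/s): [147.25, 147.25, 180, 180, 180, 180, 180].

INTERFACE

Orientations are given as [roll, pitch, yaw] about the fixed x, y, z axes, in that order (R = Rz(yaw) Ry(pitch) Rx(roll)).
In Python, from cell import env, viewer gives the robot as it stands. The module is installed in compiled form; this text tells all that it offers.
- The arm moves only by the tool arm_command, never from a script. Its argument "series" is a list of rows, each a list of 2 entries, a list of its own where there are three numbers: the shift along the tool's x, y, z in mm, then the turn about the tool's z in rad. A call has exactly 5 rows; each row is the pose to reach, as a shift and turn from the pose commanded when the call began, along the tool's axes at that moment; what a row does not reach only later rows make up. A row lasts 1/10 s, in which the tool goes at most 50 mm and 8.59 degrees, less where a joint would pass 70% of its speed; a pose out of reach is approached as far as the arm can. A call with a gripper value outside its range is refused whole. "grip" is the gripper command: -1 is fully open, 1 is shut, values between are in proportion, set as the call begins (left out, the last holds). The fingers move at their own pace and stop on an object; "grip_force" is the grip in N (left out, the last holds). Time passes only in rows, so rows that repeat a pose let the fingers close, or fill a call up. It gives the time, the measured TCP pose, the force, the opening and the grip force at its end, in the units of the state.
- env.get_obs(): the state, without advancing time (a new reading comes with each control period).
- viewer.read_camera(name): name is "scene" or "top" or "wrist"; returns (picture, depth): 384x512x3 uint8, blue, green, red; 384x512 float32, m along the optical axis (not along the pixel's ray), 0 where there is no reading.
- viewer.calibration(name): a dict with "K" (3x3 intrinsics, pixels), "T" (4x4, takes a point from camera to world coordinates); the wrist camera has in their place "hand_eye" (4x4, takes a point from camera to tool coordinates, whose origin is the TCP and whose axes are the flange's). Camera axes: x right, y up, looking along -z (the intrinsics and any distortion apply to the point x, -y, -z); pixel columns grow to the right and rows downward; lengths in m; the calibration is good to about 2 mm. A picture is of the moment at which its call begins: read the wrist's pose just before it. calibration takes no time and is no camera call.
- env.sign_off(): hands the job in; it is judged then, once.
The state is a dict: "time_s": time; "qpos": joint angles; "joint_velocities": joint speeds; "effort": joint torques, N m; "tool_pos": TCP position; "tool_rot": TCP orientation; "force": force on the tool from outside, world axes, zero at the start; "wrist_torque": the same for the moment, N m; "grip_width": finger opening in m; "grasp_force": force on a finger pad.
Only numpy, scipy, OpenCV 4.12 (cv2) and the standard library are available. Lean on these libraries where they do the work, as an engineer would, in place of code of your own. Each camera call takes 0.05 s, during which the arm holds its last target. There are 200 camera calls.

TASK

A student asks which glaze is on the sample tile, the one that stands alone on its round wooden board. Point with the fingertips, from just above (a finger's width or two of air, no touching), at the top edge of that tile for two seconds, then in the same way at the middle of the lid of the glaze jar, among the four in the row just behind that board, whose label band has the colour of the tile's glaze, for two seconds, and finish still pointing there. Point at no other jar, and do not touch or move any tile, jar, board or the cup.

Things in the scene. Friction and masses are not known exactly. Their poses are not given: they have to be found in the camera images.
- sample_board: round plywood board 240 mm across, 12.5 mm thick, lying flat on the table, fixed, straight ahead of the robot; exactly one test tile (the sample) stands on it. Origin at the centre of its underside, z up.
- spare_board: round plywood board 230 mm across, 12.5 mm thick, lying flat on the table, fixed, at the robot's right; the other two test tiles stand on it. Origin at the centre of its underside, z up.
- tile_green_top (a point): top of the L-shaped test tile (foot 30 x 38 mm, 56 mm high, loose, 35 g), bare cream clay below and green (pale sea-green) glaze on the upper half of its upright plate, whose glazed face looks roughly toward the robot. The point is the middle of the upright plate's top edge (plate 8 mm thick, 38 mm wide); x points away from the glazed face, z up. It may stand on either board.
- tile_brown_top (a point): top of the L-shaped test tile (foot 30 x 38 mm, 50 mm high, loose, 35 g), bare cream clay below and brown glaze on the upper half of its upright plate, whose glazed face looks roughly toward the robot. The point is the middle of the upright plate's top edge (plate 8 mm thick, 38 mm wide); x points away from the glazed face, z up. It may stand on either board.
- tile_blue_top (a point): top of the L-shaped test tile (foot 30 x 38 mm, 59 mm high, loose, 35 g), bare cream clay below and blue glaze on the upper half of its upright plate, whose glazed face looks roughly toward the robot. The point is the middle of the upright plate's top edge (plate 8 mm thick, 38 mm wide); x points away from the glazed face, z up. It may stand on either board.
- jar_green_lid (a point): centre of the top of the lid of the white glaze jar with a green label band and a dark grey lid (60 mm lid, jar 78 mm high, loose, standing on the table in a row of four behind the sample board in any order; look-alike jars at the very back of the table by the wall are only stock and do not count); z up. It matches the green tile.
- jar_brown_lid (a point): centre of the top of the lid of the white glaze jar with a brown label band and a black lid (56 mm lid, jar 74 mm high, loose, standing on the table in a row of four behind the sample board in any order; look-alike jars at the very back of the table by the wall are only stock and do not count); z up. It matches the brown tile.
- jar_blue_lid (a point): centre of the top of the lid of the white glaze jar with a blue label band and a red lid (60 mm lid, jar 82 mm high, loose, standing on the table in a row of four behind the sample board in any order; look-alike jars at the very back of the table by the wall are only stock and do not count); z up. It matches the blue tile.
- jar_pink_lid (a point): centre of the top of the lid of the white glaze jar with a pink label band and a white lid (52 mm lid, jar 62 mm high, loose, standing on the table in a row of four behind the sample board in any order; look-alike jars at the very back of the table by the wall are only stock and do not count); z up. It matches no tile.
- cup: sea-green glazed cup, 65 mm across, 71 mm high, loose, on the table left of the sample board; not part of the job. Origin at the centre of its underside.
Not all that is in view belongs to the job. What is shaped like the part that bears jar_brown_lid but purple or turquoise is not meant. What is shaped like the part that bears tile_green_top but black or pink is not meant.

How it is judged (in metres and radians):
On the way, in this order (a step that is already met when the one before it is completed fails the run):
1. the fingertips dwell just above the sample tile (((horizontal distance between tile_green_top and sample_board below 0.11 m and (horizontal distance between the grasp point and tile_green_top below 0.028 m and z of the grasp point in the frame of tile_green_top between 0.012 and 0.085 m)) or (horizontal distance between tile_brown_top and sample_board below 0.11 m and (horizontal distance between the grasp point and tile_brown_top below 0.028 m and z of the grasp point in the frame of tile_brown_top between 0.012 and 0.085 m)) or (horizontal distance between tile_blue_top and sample_board below 0.11 m and (horizontal distance between the grasp point and tile_blue_top below 0.028 m and z of the grasp point in the frame of tile_blue_top between 0.012 and 0.085 m)))), for 1.5 s.
2. the fingertips dwell just above the lid of the matching jar (((horizontal distance between tile_green_top and sample_board below 0.11 m and (horizontal distance between the grasp point and jar_green_lid below 0.028 m and z of the grasp point in the frame of jar_green_lid between 0.012 and 0.085 m)) or (horizontal distance between tile_brown_top and sample_board below 0.11 m and (horizontal distance between the grasp point and jar_brown_lid below 0.028 m and z of the grasp point in the frame of jar_brown_lid between 0.012 and 0.085 m)) or (horizontal distance between tile_blue_top and sample_board below 0.11 m and (horizontal distance between the grasp point and jar_blue_lid below 0.028 m and z of the grasp point in the frame of jar_blue_lid between 0.012 and 0.085 m)))), for 1.5 s.
At the end, for the whole second after the job is handed in: The grasp point between the finger pads is within 28 mm sideways of the centre of the matching jar's lid and 12 to 85 mm above it (fingertips about 0 to 65 mm above the lid), still pointing there; every tile, every jar and the cup within 8 mm of its start (((horizontal distance between tile_green_top and sample_board below 0.11 m and (horizontal distance between the grasp point and jar_green_lid below 0.028 m and z of the grasp point in the frame of jar_green_lid between 0.012 and 0.085 m)) or (horizontal distance between tile_brown_top and sample_board below 0.11 m and (horizontal distance between the grasp point and jar_brown_lid below 0.028 m and z of the grasp point in the frame of jar_brown_lid between 0.012 and 0.085 m)) or (horizontal distance between tile_blue_top and sample_board below 0.11 m and (horizontal distance between the grasp point and jar_blue_lid below 0.028 m and z of the grasp point in the frame of jar_blue_lid between 0.012 and 0.085 m))) and distance of each of tile_green_top, tile_brown_top, tile_blue_top, jar_green_lid, jar_brown_lid, jar_blue_lid, jar_pink_lid, cup from where it was at the start of the episode below 0.008 m); the robot touches nothing.
It fails at once if a tile, a jar, the cup or a board is touched (contact force between any of the fingers, the arm and tile_green above 0.3 N or contact force between any of the fingers, the arm and tile_brown above 0.3 N or contact force between any of the fingers, the arm and tile_blue above 0.3 N or contact force between any of the fingers, the arm and jar_green above 0.3 N or contact force between any of the fingers, the arm and jar_brown above 0.3 N or contact force between any of the fingers, the arm and jar_blue above 0.3 N or contact force between any of the fingers, the arm and jar_pink above 0.3 N or contact force between any of the fingers, the arm and cup above 0.3 N or contact force between any of the fingers, the arm and sample_board above 0.3 N or contact force between any of the fingers, the arm and spare_board above 0.3 N).
It fails at once if a tile, a jar or the cup is moved or lifted by more than 10 mm (distance of any of tile_green_top, tile_brown_top, tile_blue_top, jar_green_lid, jar_brown_lid, jar_blue_lid, jar_pink_lid, cup from where it was at the start of the episode above 0.01 m).
It fails at once if a jar that does not match is pointed at (grasp point within 20 mm of the middle of its lid and less than 60 mm above it) (((horizontal distance between the grasp point and jar_green_lid below 0.02 m and z of the grasp point in the frame of jar_green_lid between 0 and 0.06 m) and not (horizontal distance between tile_green_top and sample_board below 0.11 m)) or ((horizontal distance between the grasp point and jar_brown_lid below 0.02 m and z of the grasp point in the frame of jar_brown_lid between 0 and 0.06 m) and not (horizontal distance between tile_brown_top and sample_board below 0.11 m)) or ((horizontal distance between the grasp point and jar_blue_lid below 0.02 m and z of the grasp point in the frame of jar_blue_lid between 0 and 0.06 m) and not (horizontal distance between tile_blue_top and sample_board below 0.11 m)) or (horizontal distance between the grasp point and jar_pink_lid below 0.02 m and z of the grasp point in the frame of jar_pink_lid between 0 and 0.06 m)).
It also fails if it takes over 40 s, if anything falls off the work surface, if the arm or the gripper's body presses on something with over 40 N, if the wrist force passes 120 N, or if a joint passes its speed limit or range.

## Working session

There is one attempt and no reset: what is moved stays moved. The work goes in short steps, Python scripts to look and compute and a tool call to move; the robot and the scene stay as the last step left them, time stands still between calls to the robot, and variables do not carry over. Pictures are saved under pics/ and viewed, at most 10 in all, crops included, and the job is handed in when it is done.

Besides the shell and the picture viewer there is one more tool, called after "Emit:" by a JSON object that holds its "api" and its "payload", one argument or row to a line. arm_command: Moves the arm, as the interface text tells. Its arguments: {"type":"object","properties":{"series":{"type":"array"},"grip":{"type":"number"},"grip_force":{"type":"number"}},"required":["series"]}

```bash
mkdir -p pics
cat > h.py <<'E'
import numpy as np,cv2
from cell import env,viewer
def cloud(n):
    im,d=viewer.read_camera(n);c=viewer.calibration(n);K=np.array(c["K"]);T=np.array(c["T"])
    v,u=np.indices(d.shape)
    P=np.stack([(u-K[0,2])/K[0,0]*d,-(v-K[1,2])/K[1,1]*d,-d],-1)
    W=P@T[:3,:3].T+T[:3,3]; W[d==0]=np.nan
    return im,W
E
python3 - <<'E'
from h import *
print(env.get_obs())
for n in("scene","top"):
    im,W=cloud(n);c=viewer.calibration(n);print({k:v for k,v in c.items()})
    cv2.imwrite(f"pics/{n}.png",cv2.resize(im,(800,600)));cv2.imwrite(f"raw_{n}.png",im);np.save(n,W)
E
```

```text
{'time_s': 0.0, 'qpos': array([-75.22353434,  18.43783128,  -4.01521278,  83.17643406,
         1.29403992,  78.54221088,  -3.26018817]), 'joint_velocities': array([-0.04096761, -0.06002059, -0.0972442 ,  0.04763935,  0.02610616,
       -0.00579568,  0.00454522]), 'effort': array([-3.52912475e-04, -4.91286314e+01, -4.04089121e-01, -3.12530923e+01,
       -6.38570962e-02,  4.39431961e-02,  1.77904080e-04]), 'tool_pos': array([0.15681555, 0.63022264, 0.22946197]), 'tool_rot': array([-1.79888717e+02,  5.10388325e-03,  1.66032641e+02]), 'force': array([0.73416934, 0.26987144, 0.02211292]), 'wrist_torque': array([-0.01514988,  0.04779746, -0.09136703]), 'grasp_force': 0.0, 'grip_width': 0.08713668164476733}
{'K': array([[435.0272488 ,   0.        , 251.15358162],
       [  0.        , 435.0272488 , 192.07208672],
       [  0.        ,   0.        ,   1.        ]]), 'T': array([[ 0.86813668,  0.32183512, -0.3778371 ,  0.01503033],
       [-0.49632089,  0.56610012, -0.65817644, -0.91466428],
       [ 0.00206933,  0.75891555,  0.65118577,  0.92112125],
       [ 0.        ,  0.        ,  0.        ,  1.        ]])}
{'K': array([[353.84440387,   0.        , 263.2594585 ],
       [  0.        , 353.84440387, 187.36892399],
       [  0.        ,   0.        ,   1.        ]]), 'T': array([[ 0.01354883,  0.99575047, -0.09109025,  0.4157174 ],
       [-0.99990617,  0.01330852, -0.00324503, -0.05571209],
       [-0.00201897,  0.09112567,  0.99583735,  1.2877629 ],
       [ 0.        ,  0.        ,  0.        ,  1.        ]])}
```

View pics/scene.png

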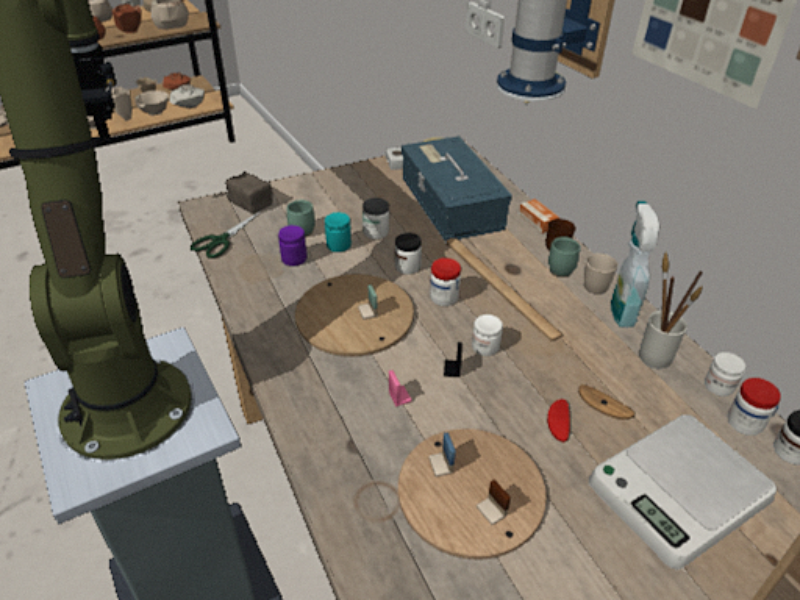

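View pics/top.png

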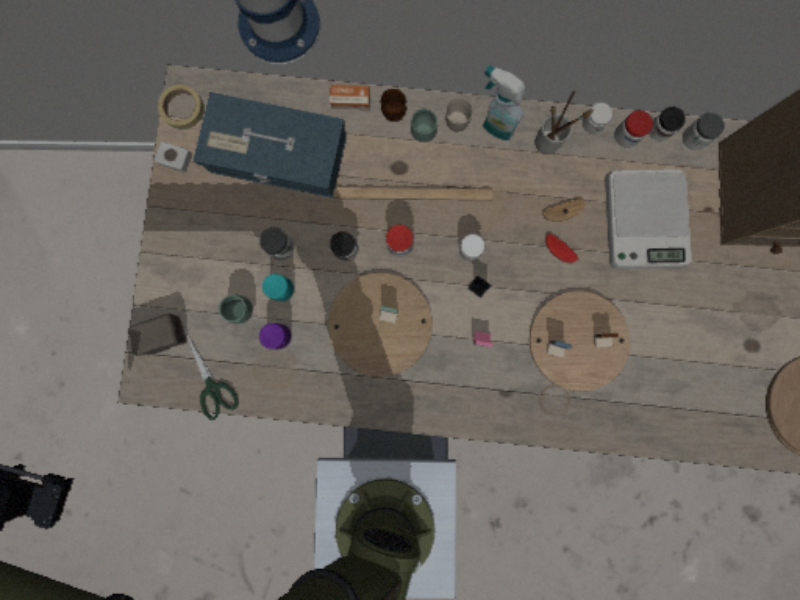

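The sample board holds one tile, pale green: scene (372,298), top (388,313). The row of four in the top view is dark grey (276,242), black (343,245), red (400,238) and white (472,246). The grey-lidded jar should be green. The jars at the back wall (600–705,120) are stock, and the black and pink tile shapes and the purple and turquoise jars are decoys. I'll confirm with a crop and measure.

Run:
```python
from h import *
a=cv2.imread("raw_scene.png")
cv2.imwrite("pics/crop.png",cv2.resize(a[110:235,180:330],(720,600),interpolation=cv2.INTER_CUBIC))
T=np.load("top.npy").reshape(-1,3);S=np.load("scene.npy").reshape(-1,3)
Wt=np.load("top.npy")
for n,(u,v) in dict(grey=(276,242),black=(343,245),red=(400,238),white=(472,246),tile=(388,311),teal=(278,287),cup=(236,308),purple=(275,335)).items():
    p=np.nanmedian(Wt[int(v*.64)-2:int(v*.64)+3,int(u*.64)-2:int(u*.64)+3].reshape(-1,3),axis=0);o=[n,p.round(3)]
    for C in(T,S):
        m=np.hypot(*(C[:,:2]-p[:2]).T)<.045; Q=C[m]; 
        zt=np.nanpercentile(Q[:,2],97); q=Q[Q[:,2]>zt-.012]
        o+=[((q.min(0)+q.max(0))/2).round(3),np.ptp(q,axis=0).round(3),len(q)]
    print(*o)
for C,n in((T,"top"),(S,"scene")):
    m=(abs(C[:,2]-.0125)<.004)&(abs(C[:,0]-.45)<.2)&(abs(C[:,1])<.2)
```

```text
grey [0.639 0.253 0.077] [0.639 0.258 0.076] [0.057 0.059 0.015] 236 [0.64  0.253 0.071] [0.059 0.062 0.015] 152
black [0.634 0.104 0.073] [0.636 0.104 0.074] [0.054 0.056 0.014] 203 [0.635 0.102 0.067] [0.055 0.06  0.014] 165
red [ 0.649 -0.025  0.082] [ 0.648 -0.023  0.082] [0.057 0.059 0.013] 234 [ 0.65  -0.028  0.075] [0.06  0.063 0.014] 219
white [ 0.637 -0.186  0.061] [ 0.637 -0.186  0.061] [0.05  0.049 0.015] 176 [ 0.638 -0.191  0.056] [0.052 0.053 0.013] 202
tile [0.488 0.002 0.043] [ 0.492 -0.001  0.065] [0.011 0.038 0.013] 28 [ 0.492 -0.006  0.061] [0.016 0.041 0.015] 39
teal [0.538 0.246 0.073] [0.538 0.251 0.073] [0.055 0.055 0.015] 213 [0.539 0.246 0.067] [0.057 0.062 0.014] 146
cup [0.493 0.357 0.003] [0.487 0.343 0.068] [0.059 0.061 0.016] 86 [0.488 0.342 0.062] [0.062 0.059 0.014] 95
purple [0.431 0.245 0.073] [0.428 0.254 0.073] [0.055 0.055 0.015] 218 [0.429 0.249 0.068] [0.057 0.061 0.016] 158
```

View pics/crop.png

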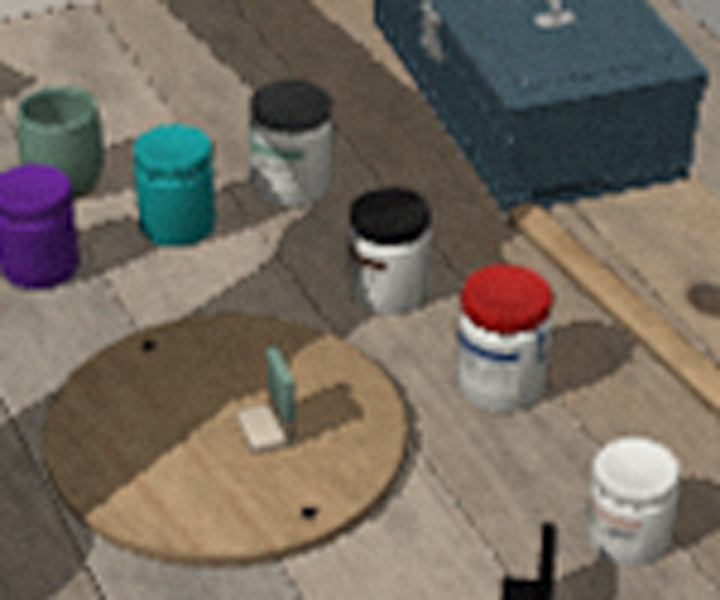

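The crop shows a green band on the grey-lidded jar (275,150), matching the green tile at (280,390). The other bands are brown, blue and pink. The heights fit: lid 0.077 against 0.078, tile top 0.067 against 0.0685. Targets are tile (0.492,-0.003) and jar (0.639,0.256). I'll swing in along an arc, staying high.

Emit:
{"api": "arm_command", "payload": {
  "series": [
    [[-31,-14,0],0],
    [[-61,-28,0],0],
    [[-92,-42,0],0],
    [[-122,-56,0],0],
    [[-153,-70,0],0]
  ],
  "grip": 1
}}

```text
time_s: 0.6
tool_pos: [0.2892, 0.5247, 0.2301]
tool_rot: [-180.0, -0.0, 166.0]
force: [1.1, 1.2, 0.2]
grip_width: 0.0548
grasp_force: 0.0
```

Emit:
{"api": "arm_command", "payload": {
  "series": [
    [[-31,-14,0],0],
    [[-61,-28,0],0],
    [[-92,-42,0],0],
    [[-122,-56,0],0],
    [[-153,-70,0],0]
  ]
}}

```text
time_s: 1.1
tool_pos: [0.4207, 0.42, 0.2302]
tool_rot: [-180.0, -0.0, 166.0]
force: [1.6, -0.4, -0.2]
grip_width: 0.0147
grasp_force: 0.0
```

Emit:
{"api": "arm_command", "payload": {
  "series": [
    [[-11,-26,0],0],
    [[-23,-52,0],0],
    [[-34,-79,0],0],
    [[-46,-105,0],0],
    [[-57,-131,0],0]
  ]
}}

```text
time_s: 1.6
tool_pos: [0.4437, 0.2788, 0.2302]
tool_rot: [-180.0, -0.0, 166.0]
force: [0.9, -0.7, 0.6]
grip_width: 0.0004
grasp_force: 0.0
```

Emit:
{"api": "arm_command", "payload": {
  "series": [
    [[-11,-26,0],0],
    [[-23,-52,0],0],
    [[-34,-79,0],0],
    [[-46,-105,0],0],
    [[-57,-131,0],0]
  ]
}}

```text
time_s: 2.1
tool_pos: [0.4673, 0.138, 0.2302]
tool_rot: [-180.0, -0.0, 166.0]
force: [-0.2, 0.8, -1.2]
grip_width: 0.0005
grasp_force: 0.0
```

Emit:
{"api": "arm_command", "payload": {
  "series": [
    [[-11,-26,0],0],
    [[-23,-52,0],0],
    [[-34,-79,0],0],
    [[-46,-105,0],0],
    [[-57,-131,0],0]
  ]
}}

```text
time_s: 2.6
tool_pos: [0.491, -0.0028, 0.2303]
tool_rot: [180.0, -0.0, 166.0]
force: [0.2, 0.1, 0.1]
grip_width: 0.0004
grasp_force: 0.0
```

Emit:
{"api": "arm_command", "payload": {
  "series": [
    [[0,0,26],0],
    [[0,0,52],0],
    [[0,0,78],0],
    [[0,0,104],0],
    [[0,0,124],0]
  ]
}}

```text
time_s: 3.1
tool_pos: [0.4901, -0.0017, 0.1047]
tool_rot: [-180.0, -0.1, 166.0]
force: [-0.3, 0.3, -0.1]
grip_width: 0.0006
grasp_force: 0.0
```

Emit:
{"api": "arm_command", "payload": {
  "series": [
    [[0,0,0],0],
    [[0,0,0],0],
    [[0,0,0],0],
    [[0,0,0],0],
    [[0,0,0],0]
  ]
}}

```text
time_s: 3.6
tool_pos: [0.4918, -0.0015, 0.1075]
tool_rot: [179.9, 0.1, 166.0]
force: [-0.5, -0.0, 0.1]
grip_width: -0.0
grasp_force: 0.0
```

Run:
```python
from h import *
im,W=cloud("scene"); cv2.imwrite("pics/tilept.png",cv2.resize(im[110:260,150:330],(720,600)))
o=env.get_obs();print(o["tool_pos"],o["time_s"],o["force"])
m=(W[...,0]>.72)&(W[...,0]<1)&(W[...,1]>.05)&(W[...,1]<.45)&(W[...,2]>.05);print(W[m].min(0),W[m].max(0))
```

```text
[ 0.49168122 -0.00148273  0.10730096] 3.65 [ 0.70461917 -0.10906113  0.21997104]
[0.75271045 0.09974355 0.05000518] [0.99997962 0.43187873 0.49728479]
```

View pics/tilept.png

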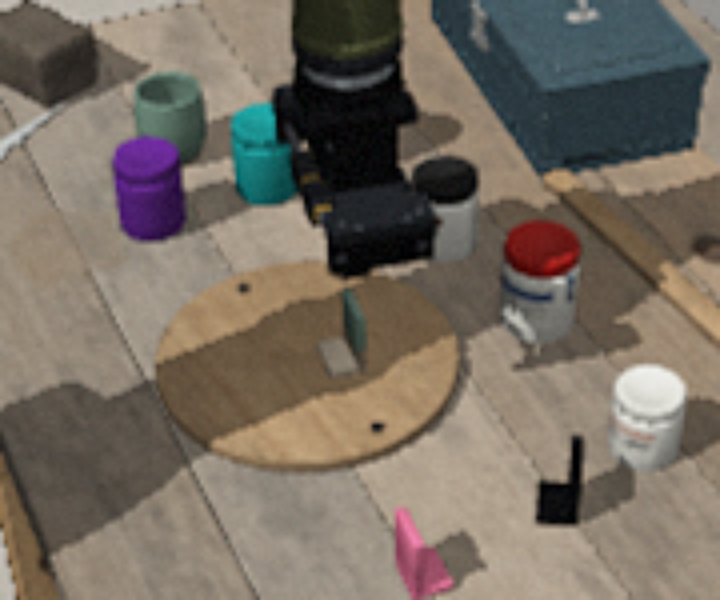

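The fingertips hang just above the green tile (350,290 in the crop), with clear air between. I'll hold here.

Emit:
{"api": "arm_command", "payload": {
  "series": [
    [[0,0,0],0],
    [[0,0,0],0],
    [[0,0,0],0],
    [[0,0,0],0],
    [[0,0,0],0]
  ]
}}

```text
time_s: 4.15
tool_pos: [0.4912, -0.0016, 0.1065]
tool_rot: [180.0, -0.0, 166.0]
force: [-0.0, 0.0, -0.4]
grip_width: 0.0004
grasp_force: 0.0
```

Emit:
{"api": "arm_command", "payload": {
  "series": [
    [[0,0,0],0],
    [[0,0,0],0],
    [[0,0,0],0],
    [[0,0,0],0],
    [[0,0,0],0]
  ]
}}

```text
time_s: 4.65
tool_pos: [0.4912, -0.0016, 0.1065]
tool_rot: [180.0, 0.0, 166.0]
force: [0.1, 1.1, 0.2]
grip_width: 0.0003
grasp_force: 0.0
```

Emit:
{"api": "arm_command", "payload": {
  "series": [
    [[0,0,0],0],
    [[0,0,0],0],
    [[0,0,0],0],
    [[0,0,0],0],
    [[0,0,0],0]
  ]
}}

```text
time_s: 5.15
tool_pos: [0.4912, -0.0016, 0.1066]
tool_rot: [180.0, 0.0, 166.0]
force: [-0.4, 0.6, -0.7]
grip_width: 0.0005
grasp_force: 0.0
```

Emit:
{"api": "arm_command", "payload": {
  "series": [
    [[0,0,0],0],
    [[0,0,0],0],
    [[0,0,0],0],
    [[0,0,0],0],
    [[0,0,0],0]
  ]
}}

```text
time_s: 5.65
tool_pos: [0.4912, -0.0016, 0.1066]
tool_rot: [180.0, 0.0, 166.0]
force: [-0.4, 0.6, 0.1]
grip_width: 0.0008
grasp_force: 0.0
```

Emit:
{"api": "arm_command", "payload": {
  "series": [
    [[0,0,-25],0],
    [[0,0,-50],0],
    [[0,0,-75],0],
    [[0,0,-100],0],
    [[0,0,-124],0]
  ]
}}

```text
time_s: 6.15
tool_pos: [0.4911, -0.0016, 0.2317]
tool_rot: [180.0, 0.0, 166.0]
force: [0.4, 0.2, -0.3]
grip_width: 0.0005
grasp_force: 0.0
```

Emit:
{"api": "arm_command", "payload": {
  "series": [
    [[-8,29,0],0],
    [[-16,57,0],0],
    [[-24,86,0],0],
    [[-32,114,0],0],
    [[-40,143,0],0]
  ]
}}

```text
time_s: 6.65
tool_pos: [0.565, 0.1285, 0.2305]
tool_rot: [180.0, 0.0, 166.0]
force: [0.9, -0.2, 0.2]
grip_width: 0.0002
grasp_force: 0.0
```

Emit:
{"api": "arm_command", "payload": {
  "series": [
    [[-8,29,0],0],
    [[-16,57,0],0],
    [[-24,86,0],0],
    [[-32,114,0],0],
    [[-41,143,0],0]
  ]
}}

```text
time_s: 7.15
tool_pos: [0.6392, 0.2575, 0.2303]
tool_rot: [-180.0, -0.0, 166.0]
force: [0.2, 0.8, -0.0]
grip_width: 0.0006
grasp_force: 0.0
```

Emit:
{"api": "arm_command", "payload": {
  "series": [
    [[0,0,20],0],
    [[0,0,40],0],
    [[0,0,60],0],
    [[0,0,80],0],
    [[0,0,90],0]
  ]
}}

```text
time_s: 7.65
tool_pos: [0.6377, 0.2561, 0.1381]
tool_rot: [-179.9, -0.1, 166.0]
force: [-0.2, -0.0, -0.2]
grip_width: 0.0004
grasp_force: 0.0
```

Run:
```python
from h import *
im,W=cloud("scene"); cv2.imwrite("pics/jarpt.png",cv2.resize(im[70:220,150:330],(720,600)))
o=env.get_obs();print(o["tool_pos"],o["time_s"],o["force"],o["qpos"])
```

```text
[0.63723867 0.25594603 0.13708647] 7.7 [-1.01022702 -0.02618274 -1.44399317] [-38.96424843  26.80429671  20.19147063  84.3380889   -9.46207698
  70.81230099  58.4256598 ]
```

View pics/jarpt.png

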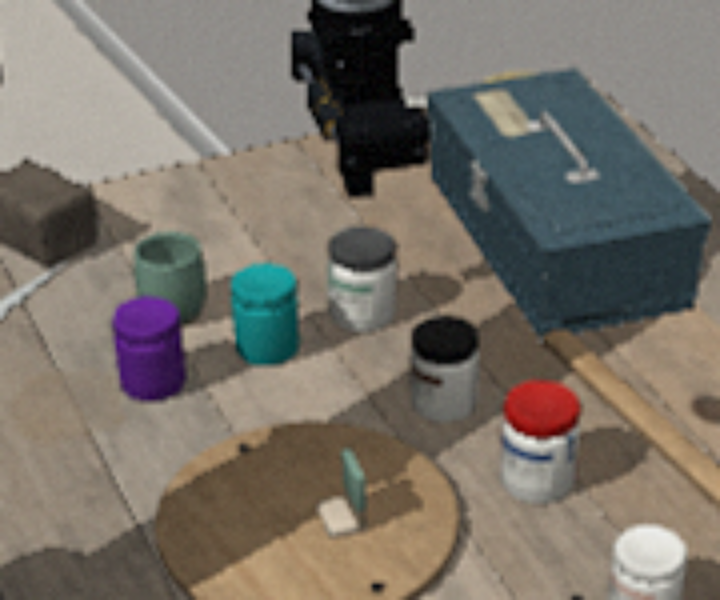

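The fingertips (358,195) are right over the grey-lidded jar, and its band (350,288) is clearly green. I'll lower 26 mm and hold.

Emit:
{"api": "arm_command", "payload": {
  "series": [
    [[0,0,7],0],
    [[0,0,14],0],
    [[0,0,20],0],
    [[0,0,24],0],
    [[0,0,26],0]
  ]
}}

```text
time_s: 8.2
tool_pos: [0.6387, 0.2564, 0.1143]
tool_rot: [180.0, -0.0, 166.0]
force: [1.2, 0.8, 0.3]
grip_width: 0.0008
grasp_force: 0.0
```

Emit:
{"api": "arm_command", "payload": {
  "series": [
    [[0,0,0],0],
    [[0,0,0],0],
    [[0,0,0],0],
    [[0,0,0],0],
    [[0,0,0],0]
  ]
}}

```text
time_s: 8.7
tool_pos: [0.6389, 0.2564, 0.1148]
tool_rot: [180.0, 0.0, 166.0]
force: [0.2, -0.7, -0.3]
grip_width: 0.0004
grasp_force: 0.0
```

Emit:
{"api": "arm_command", "payload": {
  "series": [
    [[0,0,0],0],
    [[0,0,0],0],
    [[0,0,0],0],
    [[0,0,0],0],
    [[0,0,0],0]
  ]
}}

```text
time_s: 9.2
tool_pos: [0.6388, 0.2564, 0.1145]
tool_rot: [180.0, 0.0, 166.0]
force: [0.2, 0.3, -0.3]
grip_width: 0.0004
grasp_force: 0.0
```

Emit:
{"api": "arm_command", "payload": {
  "series": [
    [[0,0,0],0],
    [[0,0,0],0],
    [[0,0,0],0],
    [[0,0,0],0],
    [[0,0,0],0]
  ]
}}

```text
time_s: 9.7
tool_pos: [0.6388, 0.2564, 0.1146]
tool_rot: [180.0, 0.0, 166.0]
force: [-0.9, 0.5, -0.1]
grip_width: 0.0003
grasp_force: 0.0
```

Emit:
{"api": "arm_command", "payload": {
  "series": [
    [[0,0,0],0],
    [[0,0,0],0],
    [[0,0,0],0],
    [[0,0,0],0],
    [[0,0,0],0]
  ]
}}

```text
time_s: 10.2
tool_pos: [0.6388, 0.2564, 0.1146]
tool_rot: [180.0, 0.0, 166.0]
force: [-0.5, 0.2, 0.2]
grip_width: 0.0006
grasp_force: 0.0
```

Emit:
{"api": "arm_command", "payload": {
  "series": [
    [[0,0,0],0],
    [[0,0,0],0],
    [[0,0,0],0],
    [[0,0,0],0],
    [[0,0,0],0]
  ]
}}

```text
time_s: 10.7
tool_pos: [0.6388, 0.2564, 0.1146]
tool_rot: [180.0, 0.0, 166.0]
force: [0.5, -0.9, -0.6]
grip_width: 0.0004
grasp_force: 0.0
```

Run:
```python
from h import *
o=env.get_obs();print(o["tool_pos"],o["time_s"])
print(env.sign_off())
```

```text
[0.63880232 0.25643312 0.11458185] 10.7
the job is handed in; nothing more can be done
None
```

The sample tile has the green glaze: I pointed at it, then at the green-banded jar with the dark grey lid, each for at least two seconds, and handed in at 10.7 s still pointing at the jar, with no contact force felt (the hand-in returned no verdict).

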